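Show a valve block to the level microscope, then square up the finished row

ROBOT

A 7-joint arm with a two-finger parallel gripper is mounted at the origin on the work surface. World frame = base frame: x ahead of the robot, y to its left, z up, the work surface at z = 0. Lengths are in m, angles in rad, forces in N, time in s.
With the tool pointing down it reaches from about 0.425 to 0.875 m from the base axis. Payload 4.7 kg.
Tool frame: the origin (TCP) lies at the centre of the arm's flange, where the gripper is bolted on; the fingertips stand 173 mm ahead of it and the grasp point (between the pads) lies 155 mm ahead of it; z points along the fingers, y is the line along which they close (so a half turn about z gives the same grasp; the last joint's range is limited). The gripper opens to 85 mm and grips with 20 to 120 N. Pads are 22 mm wide; open, the fingers measure 114 mm over their backs; the gripper's body (76 mm by 85 mm) begins 54 mm behind the grasp point. The pads swing forward as they close: fully open they stand 13 mm farther back than shut.
Start: joints at [-1.207, 0.321, -0.07, 1.45, 0.023, 1.371, -0.057], TCP at [0.223, 0.611, 0.405] pointing down, gripper open.
Joint ranges: [-2.86, 2.86], [-0.3, 2.09], [-1.38, 1.24], [0.06, 2.45], [-1.56, 4.7], [0.09, 2.05], [-2.69, 2.69]. Speed limits (rad/s): [2.57, 2.57, 3.14, 3.14, 3.14, 3.14, 3.14].

INTERFACE

Orientations are given as a unit quaternion [x, y, z, w].
In Python, from plant import arm gives the robot as it stands. Calls block until the motion is done:
- arm.goto(position, orientation): joint-space move of the TCP to a pose.
- arm.move_linear(position, rotation=None, v=0.15, guard=None): straight line of the TCP; rotation=None keeps the orientation; v is the mean speed in m/s. With guard (N) it stops when the force on the tool has changed by that much, and returns True; else False.
- arm.movej(angles): joint-space move.
- arm.let_go() and arm.clamp(): open the fingers fully, or close them until they stop; the grip force is fixed at half the most.
- arm.dwell(seconds).
- arm.ik(position, orientation): joint angles nearest the present ones, or None.
- arm.get_image(name): name is "scene" or "top" or "wrist"; returns the picture (480x640x3 uint8, red, green, blue); there is no depth.
- arm.camera_params(name): a dict with "vfov" (degrees; the focal length in pixels is half the picture's height over the tangent of half this angle, whatever the lens; pixels are square), "cx", "cy" (the principal point, pixels), "rvec" (rotation vector, rad) and "tvec" (3), from world to camera coordinates, as OpenCV has them. Camera axes: x right, y down, z forward; pixel columns grow to the right and rows downward; lengths in m; the calibration is good to about 2 mm. The wrist camera is an equidistant fisheye: a pixel r from the principal point sees the ray r / f radians off the axis. A picture is of the moment at which its call begins: read the wrist's pose just before it. camera_params takes no time and is no camera call; for the wrist camera it gives the pose at the moment of the call.
A pose or a line that the arm cannot do raises arm.IKError and nothing moves.
- arm.sign_off(): hands the job in; it is judged then, once.
Trained networks look in the newest picture that a camera, given by its name, has taken for a name from the list of things; names that differ only in an ending like _2 or _b are one class to them, and where a whole thing is asked for, a point or a joint stands for the part that bears it (a point fixed in the world has none). Each returns a list of dicts, best first, with "conf" (0 to 1); they miss things now and then, are a little off and sometimes report something else, mostly with a low value. They report only what shows in the picture. A call takes as long as a camera call. They do not tell look-alikes from the thing itself.
- arm.look_for(camera, name): "xyz" ([x, y, z] in m, in world coordinates, good to about 4 mm: the middle of the surface that is visible of it).
- arm.outline_of(camera, name): "mask" (480x640 bool, what is visible of it).
- arm.spot_point(camera, name): "xyz" ([x, y, z] in m, in world coordinates, good to about 4 mm: a listed point, or the origin of a listed thing).
Readings, each from a call of its own:
- arm.current_time(): time.
- arm.current_joint_pos(): joint angles.
- arm.current_qvel(): joint speeds.
- arm.current_tau(): joint torques, N m.
- arm.current_eef_pos(): TCP position.
- arm.current_eef_rot(): TCP orientation.
- arm.current_contact_force(): force on the tool from outside, world axes, zero at the start.
- arm.current_moment(): the same for the moment, N m.
- arm.current_gripper_width(): finger opening in m.
- arm.current_grasp_force(): force on a finger pad.
Only numpy, scipy, OpenCV 4.12 (cv2) and the standard library are available. Lean on these libraries where they do the work, as an engineer would, in place of code of your own. Each camera call takes 0.05 s, during which the arm holds its last target. There are 200 camera calls.

TASK

Take the valve block from the incoming mat and hold it upright about 40 mm in front of the microscope's lens, its body centred on the lens, turning it to show squarely and in this order the square pad, the round port and the twin studs; then, twin studs still turned to the lens, tip its foot up towards the lens by about 30 degrees; hold each of the four views steady for about half a second. Then stand it in the empty middle place of the finished plate and nudge the two finished blocks there without lifting them, so that all three stand evenly in one straight row, each in its outlined place with its flat side snug and square against the fence. Do not touch the microscope, and leave the drill chuck, the white pot and the screwdriver where they are.

Things in the scene. Friction and masses are not known exactly. Their poses are not given: they have to be found in the camera images.
- block: to be inspected, on the incoming mat, turned any way: aluminium valve block, 0.22 kg, 75 mm tall: 36 mm square body, 44 mm high, under a 28 mm square neck, 31 mm high (the grip). Origin: centre of underside, z up. 22 mm up, standing out 8 mm: +x side round port (20 mm across), +y side twin studs (10 mm across, 20 mm apart), -y side square pad (26 mm). The -x side is flat.
- mate_left: finished block of the same shape, standing 10 to 35 mm in front of the fence, near the left (+y) place of the plate, flat side (-x) roughly to the fence.
- mate_right: finished block of the same shape, likewise near the right (-y) place of the plate.
- plate: fixed grey plate, 4 mm thick, x -95 to 55 mm, y +-135 mm; origin on its underside. At its far edge a steel fence, 30 mm high; the blocks stand against its near face at x = 30 mm. Three outlined places along it, at y = 80, 0, -80 mm; a block snug in place has its axis at x = 12 mm, underside at z = 4 mm, its own -x side to the fence.
- scope: fixed stereo microscope, laid level on a stand: it looks along its own -x. Base plate x -55 to 135 mm, y +-75 mm, 18 mm high; round the lens a black ring light 68 mm across, then a head 62 mm wide with its top at 171 mm; eyepieces from x = 5 mm backwards, column to 290 mm high. Origin: underside of the base.
- lens (a point): centre of the microscope's round front glass, in the middle of the ring light, 140 mm above the table, 90 mm in front (-x) of the scope's origin; axes as the scope's.
- mat: fixed black rubber mat, 240 x 150 x 3 mm, where the block to inspect stands; origin at the centre of its underside.
- chuck: bystander: steel drill chuck standing on the mat, 42 mm across, 58 mm high; origin at the centre of its underside.
- pot: bystander: white plastic pot standing on the mat, 44 mm across, 62 mm high; origin at the centre of its underside.
- driver: bystander: screwdriver lying on the table, 150 mm long along its x, about 30 mm high.
Not all that is in view belongs to the job. Leave any blue or red look-alike of the mate_left alone. Leave any blue or purple look-alike of the block alone.

How it is judged:
On the way, in this order (a step that is already met when the one before it is completed fails the run):
1. the square pad is shown squarely to the lens, upright, centred and steady (y of lens in the frame of block between -0.085 and -0.038 m and x of lens in the frame of block between -0.015 and 0.015 m and z of lens in the frame of block between 0.007 and 0.037 m and angle between the y axis of block and the x axis of scope, either way round below 0.17 rad and angle between block's own z axis and vertical below 0.15 rad and linear speed of block below 0.04 m/s and angular speed of block below 0.3 rad/s), for 0.35 s.
2. the round port is shown squarely to the lens, upright, centred and steady (x of lens in the frame of block between 0.038 and 0.085 m and y of lens in the frame of block between -0.015 and 0.015 m and z of lens in the frame of block between 0.007 and 0.037 m and angle between the x axis of block and the x axis of scope, either way round below 0.17 rad and angle between block's own z axis and vertical below 0.15 rad and linear speed of block below 0.04 m/s and angular speed of block below 0.3 rad/s), for 0.35 s.
3. the twin studs are shown squarely to the lens, upright, centred and steady (y of lens in the frame of block between 0.038 and 0.085 m and x of lens in the frame of block between -0.015 and 0.015 m and z of lens in the frame of block between 0.007 and 0.037 m and angle between the y axis of block and the x axis of scope, either way round below 0.17 rad and angle between block's own z axis and vertical below 0.15 rad and linear speed of block below 0.04 m/s and angular speed of block below 0.3 rad/s), for 0.35 s.
4. the foot is tipped up towards the lens, twin studs still turned to it, steady (y of lens in the frame of block between 0.025 and 0.09 m and x of lens in the frame of block between -0.017 and 0.017 m and z of lens in the frame of block between -0.055 and 0.006 m and angle between block's own z axis and vertical between 0.35 and 0.75 rad and angle between the x axis of block and the x axis of scope, either way round above 1.38 rad and linear speed of block below 0.04 m/s and angular speed of block below 0.3 rad/s), for 0.35 s.
At the end, for the whole second after the job is handed in: All three blocks stand upright and at rest on the plate, the inspected one in the middle place, the left and right finished blocks in theirs: flat side within about 5.5 mm of the fence, square to it within 0.12 rad, and within 13 mm of the middle of the place along the fence (x of each of block, mate_left, mate_right in the frame of plate above 0.0065 m and y of block in the frame of plate between -0.013 and 0.013 m and z of each of block, mate_left, mate_right in the frame of plate below 0.008 m and angle between the x axis of each of block, mate_left, mate_right and the x axis of plate, either way round below 0.12 rad and angle between each of block, mate_left, mate_right's own z axis and vertical below 0.06 rad and linear speed of each of block, mate_left, mate_right below 0.01 m/s and y of mate_left in the frame of plate between 0.067 and 0.093 m and y of mate_right in the frame of plate between -0.093 and -0.067 m); the robot touches nothing.
It fails at once if the microscope is touched (contact force between scope and anything else above 1 N).
It fails at once if the drill chuck is moved by more than 25 mm or tipped over (distance of chuck from where it was at the start of the episode above 0.025 m or angle between chuck's own z axis and vertical above 0.35 rad).
It fails at once if the white pot is moved by more than 25 mm or tipped over (distance of pot from where it was at the start of the episode above 0.025 m or angle between pot's own z axis and vertical above 0.35 rad).
It fails at once if the screwdriver is moved by more than 25 mm (distance of driver from where it was at the start of the episode above 0.025 m).
It fails at once if a finished block is tipped over or lifted (angle between any of mate_left, mate_right's own z axis and vertical above 0.4 rad or height (world z) of any of mate_left, mate_right above 0.03 m).
It also fails if it takes over 72 s, if anything falls off the work surface, if the arm or the gripper's body presses on something with over 40 N, if the wrist force passes 120 N, or if a joint passes its speed limit or range.

## Working session

There is one attempt and no reset: what is moved stays moved. The work goes in short steps, each a Python script; the robot and the scene stay as the last script left them, time stands still between calls to the robot, and variables do not carry over. Pictures are saved under pics/ and viewed, at most 10 in all, crops included, and the job is handed in when it is done.

```bash
ls; mkdir -p pics
python3 - <<'E'
from plant import arm
import cv2,numpy as np
for c in ("scene","top","wrist"):
    im=arm.get_image(c); cv2.imwrite(f"pics/{c}0.png",im[...,::-1])
    p=arm.camera_params(c); print(c,{k:np.round(v,3).tolist() for k,v in p.items()})
for c in ("top","scene"):
    arm.get_image(c)
    for n in ("block","mate_left","mate_right","plate","scope","lens","mat","chuck","pot","driver"):
        try:
            print(c,n,[(np.round(d["xyz"],3).tolist(),round(d["conf"],2)) for d in arm.spot_point(c,n)])
        except Exception as e: print(c,n,e)
print(arm.current_time(),arm.current_eef_rot())
E
```

```text
pics
scene {'vfov': 50.597, 'cx': 320.707, 'cy': 249.289, 'rvec': [1.459, 2.22, -0.811], 'tvec': [0.157, -0.31, 1.551]}
top {'vfov': 48.773, 'cx': 313.074, 'cy': 238.19, 'rvec': [2.204, -2.151, 0.055], 'tvec': [0.06, 0.532, 1.177]}
wrist {'vfov': 65.706, 'cx': 321.471, 'cy': 232.31, 'rvec': [-2.362, -1.651, -0.252], 'tvec': [-0.649, -0.038, 0.379]}
top block [([0.555, 0.474, 0.002], 0.98), ([0.52, 0.332, 0.002], 0.67), ([0.423, 0.463, 0.007], 0.56)]
top mate_left [([0.587, 0.098, 0.002], 0.91), ([0.72, 0.209, -0.001], 0.85), ([0.394, 0.089, -0.002], 0.64)]
top mate_right [([0.568, -0.059, 0.002], 0.74)]
top plate [([0.58, 0.023, -0.003], 0.7)]
top scope [([0.635, -0.351, -0.003], 0.74)]
top lens [([0.609, -0.262, 0.136], 0.73)]
top mat [([0.517, 0.325, 0.001], 0.65)]
top chuck [([0.61, 0.307, 0.003], 0.82)]
top pot [([0.422, 0.298, 0.006], 0.73)]
top driver [([0.408, -0.177, -0.004], 0.95)]
scene block [([0.422, 0.46, -0.001], 0.88), ([0.553, 0.471, 0.003], 0.79), ([0.516, 0.335, -0.004], 0.68)]
scene mate_left [([0.392, 0.088, -0.0], 0.84), ([0.58, 0.098, 0.003], 0.69), ([0.721, 0.212, -0.002], 0.58)]
scene mate_right [([0.567, -0.058, 0.006], 0.84)]
scene plate [([0.579, 0.021, 0.001], 0.66), ([0.58, 0.1, 0.002], 0.29)]
scene scope [([0.637, -0.348, 0.001], 0.85)]
scene lens [([0.606, -0.26, 0.14], 0.9)]
scene mat [([0.409, -0.172, 0.002], 0.18)]
scene chuck [([0.611, 0.31, 0.005], 0.84)]
scene pot [([0.423, 0.298, 0.004], 0.72)]
scene driver [([0.412, -0.173, 0.001], 0.76)]
1.25 [ 1.73996127e-01  9.84746336e-01 -2.01221663e-06  2.94813235e-05]
```

View pics/top0.png

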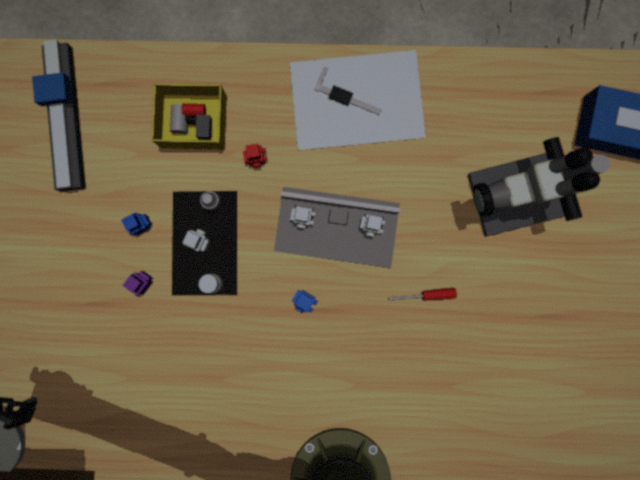

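View pics/scene0.png

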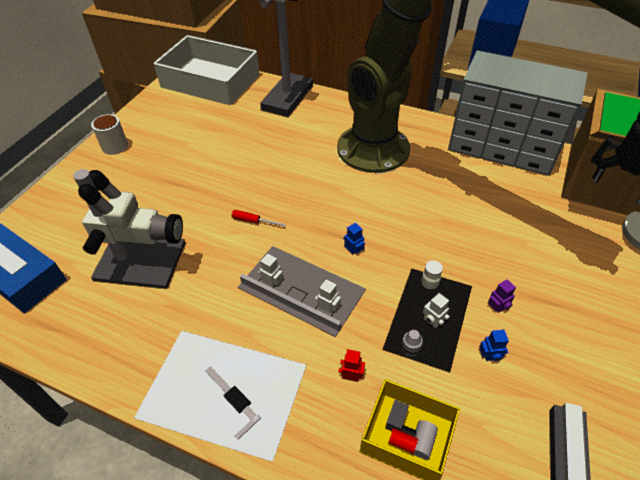

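View pics/wrist0.png

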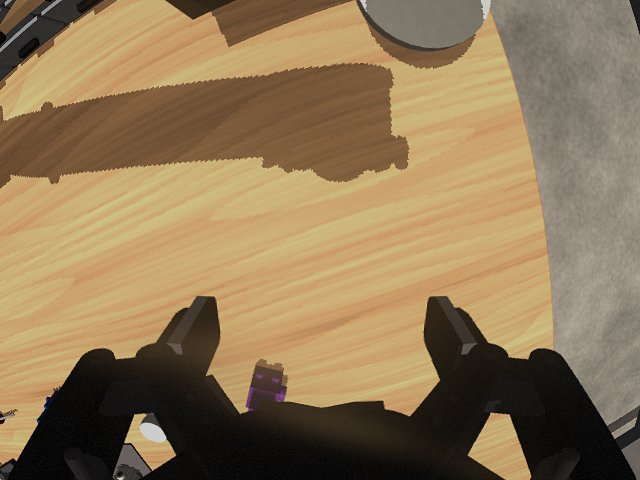

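The top view shows the grey block at px (195,240), between the chuck (208,200) and the pot (209,284). The mates are at (301,215) and (372,225) on the plate, and the scope is at (500,200). The blue, red and purple copies are off the mat and off the plate. In the wrist view the fingers take up the bottom half, so the clear part is the upper half. Next I'll write a silhouette-fit helper and take closer wrist views.

```bash
cat > h.py <<'E'
import numpy as np, cv2
from scipy.optimize import minimize
from scipy.spatial.transform import Rotation as Rot
from plant import arm
def proj(P,p,cam):
    R=cv2.Rodrigues(np.array(p["rvec"],float))[0]; c=np.asarray(P)@R.T+np.array(p["tvec"]).ravel()
    f=240/np.tan(np.radians(p["vfov"])/2)
    if cam=="wrist":
        r=np.hypot(c[:,0],c[:,1]); s=np.arctan2(r,c[:,2])/np.maximum(r,1e-9)
    else: s=1/c[:,2]
    return np.c_[p["cx"]+f*s*c[:,0],p["cy"]+f*s*c[:,1]]
def box(x0,x1,y0,y1,z0,z1):   # with points along the edges (fisheye)
    g=np.linspace(0,1,5); c=[]
    for a in g:
        for b in (0,1):
            for d in (0,1): c+=[(a,b,d),(b,a,d),(b,d,a)]
    return np.array(c)*[x1-x0,y1-y0,z1-z0]+[x0,y0,z0]
def cyl(axis,a0,a1,r,c):      # c: centre in the other two coordinates
    t=np.linspace(0,2*np.pi,24); o=[]
    for a in (a0,a1):
        q=np.c_[c[0]+r*np.cos(t),c[1]+r*np.sin(t)]; o.append(np.insert(q,axis,a,axis=1))
    return np.vstack(o)
BLOCK=[box(-.018,.018,-.018,.018,0,.044),box(-.014,.014,-.014,.014,.044,.075),cyl(0,.018,.026,.010,(0,.022)),
  cyl(1,.018,.026,.005,(-.01,.022)),cyl(1,.018,.026,.005,(.01,.022)),box(-.013,.013,-.026,-.018,.009,.035)]
PLATE=[box(-.095,.055,-.135,.135,0,.004),box(.030,.036,-.135,.135,0,.034)]
def pose(v,parts):  # v: x,y,z,yaw
    R=Rot.from_euler("z",v[3]).as_matrix(); return [q@R.T+v[:3] for q in parts]
def render(v,parts,p,cam,S=4):
    m=np.zeros((480,640),np.uint8)
    for q in pose(v,parts):
        h=cv2.convexHull((proj(q,p,cam)*16).round().astype(np.int32)); cv2.fillConvexPoly(m,h,255,cv2.LINE_AA,4)
    return m/255.
def fit(views,parts,v0,yaws,zfix=None):
    """views: list of (mask,params,cam); returns best (cost,v) over the start yaws, sorted"""
    out=[]
    def full(w): return np.r_[w[:2],zfix,w[2]] if zfix is not None else np.r_[w]
    def cost(w):
        v=full(w); return sum(np.abs(render(v,parts,p,c)-m).sum()/m.sum() for m,p,c in views)/len(views)
    for y in yaws:
        w0=np.r_[v0[:2],y] if zfix is not None else np.r_[v0[:3],y]
        n=len(w0); sx=np.diag(([.008,.008,.2] if n==3 else [.008,.008,.006,.2]))
        for _ in range(2):
            r=minimize(cost,w0,method="Nelder-Mead",options=dict(initial_simplex=np.vstack([w0,w0+sx]),xatol=1e-4,fatol=1e-4,maxiter=150)); w0=r.x
        out.append((r.fun,full(r.x)))
    return sorted(out,key=lambda o:o[0])
def shot(cam,tag=None):
    p=arm.camera_params(cam); im=arm.get_image(cam)
    if tag: cv2.imwrite(f"pics/{tag}.png",im[...,::-1])
    return p,im
def masks(cam,name,p,near=None):
    """masks of name whose centre lies near the projection of the world point"""
    o=arm.outline_of(cam,name); u=proj(np.array([near]),p,cam)[0]; best=None
    for d in o:
        ys,xs=np.nonzero(d["mask"]); e=np.hypot(xs.mean()-u[0],ys.mean()-u[1])
        if best is None or e<best[0]: best=(e,d["mask"].astype(float),d["conf"])
    return best
def down(yaw):  # tool z down, tool y (closing line) at this heading
    x=np.array([np.sin(yaw),-np.cos(yaw),0.]); y=np.array([np.cos(yaw),np.sin(yaw),0.]); x=np.cross(y,[0,0,-1.])
    return Rot.from_matrix(np.c_[x,y,[0,0,-1.]])
E
python3 - <<'E'
from h import *
p=arm.camera_params("wrist"); R=cv2.Rodrigues(np.array(p["rvec"],float))[0]; C=-R.T@np.array(p["tvec"])
T=Rot.from_quat(arm.current_eef_rot()).as_matrix(); print("cam in tool",T.T@(C-arm.current_eef_pos())); print("cam axes in tool\n",(T.T@R.T).round(3))
print(arm.current_eef_pos(),down(0).as_quat())
for nm,pt in(("blk",(.52,.332,.04)),("ml",(.585,.098,.04)),("mr",(.567,-.059,.04))):
    for c in("top","scene"):
        q,_=shot(c); m=masks(c,"block" if nm=="blk" else "mate_left",q,pt); print(nm,c,m[0],m[2],m[1].sum())
# which tool yaws reach at which joints
for yaw in np.radians([-90,-45,0,45,90,135,180]):
    o=[]
    for pt in ((.52,.332,.3),(.58,.02,.3),(.62,-.2,.333)):
        j=arm.ik(list(pt),down(yaw).as_quat()); o.append(None if j is None else np.round(j,2).tolist())
    print(round(yaw,2),o)
E
```

```text
cam in tool [ 0.07644221 -0.00018399  0.03082704]
cam axes in tool
 [[-0.001 -0.954 -0.299]
 [ 1.    -0.001  0.   ]
 [-0.001 -0.299  0.954]]
[0.22277727 0.61062723 0.40472198] [0.70710678 0.70710678 0.         0.        ]
blk top 0.8565019605647175 0.61 445.0
blk scene 2.524242467693226 0.59 565.0
ml top 4.231262414954716 0.93 385.0
ml scene 1.5374379096258497 0.84 567.0
mr top 70.82578315800266 0.74 359.0
mr scene 54.98765904633785 0.55 313.0
-1.57 [[-0.98, 0.34, 0.45, 1.68, -0.16, 1.16, -2.06], [-0.64, 0.29, 0.66, 1.78, -0.19, 1.14, -1.5], [-0.36, 0.47, 0.84, 1.56, -0.36, 1.27, -1.04]]
-0.79 [[-0.91, 0.33, 0.36, 1.68, -0.12, 1.16, -1.3], [-0.59, 0.28, 0.59, 1.78, -0.17, 1.14, -0.73], [-0.39, 0.48, 0.89, 1.57, -0.38, 1.28, -0.23]]
0.0 [[-0.85, 0.32, 0.29, 1.68, -0.1, 1.15, -0.53], [-0.57, 0.27, 0.57, 1.78, -0.16, 1.14, 0.05], [-0.41, 0.5, 0.93, 1.57, -0.41, 1.28, 0.57]]
0.79 [[-0.77, 0.32, 0.19, 1.67, -0.06, 1.15, 0.22], [-0.55, 0.27, 0.55, 1.78, -0.15, 1.14, 0.83], [-0.4, 0.49, 0.9, 1.57, -0.4, 1.28, 1.35]]
1.57 [[-0.7, 0.32, 0.11, 1.67, -0.04, 1.15, 0.99], [-0.53, 0.27, 0.52, 1.78, -0.14, 1.14, 1.61], [-0.37, 0.47, 0.85, 1.57, -0.36, 1.27, 2.11]]
2.36 [[-0.64, 0.32, 0.03, 1.67, -0.01, 1.15, 1.75], [-0.48, 0.26, 0.47, 1.77, -0.13, 1.14, 2.38], [1.08, 0.66, -1.18, 1.51, 0.61, 1.39, 2.22]]
3.14 [[-0.57, 0.32, -0.05, 1.66, 0.02, 1.16, 2.52], [0.92, 0.62, -1.32, 1.73, 0.62, 1.3, 2.61], [-0.49, 0.56, 1.07, 1.57, -0.5, 1.31, -2.5]]
```

```bash
cat > meas.py <<'E'
from h import *
import pickle,sys
V={k:[] for k in("block","mate_left","mate_right","plate")}
near=dict(block=(.52,.332,.04),mate_left=(.585,.098,.04),mate_right=(.567,-.059,.04),plate=(.58,.02,.004))
def see(cam,names,tag=None):
    p,_=shot(cam,tag)
    for n in names:
        m=masks(cam,n,p,near[n]); print(cam,n,None if m is None else (round(m[0]),round(m[2],2),m[1].sum()))
        lim=40 if n=="plate" else 25
        if m is not None and m[0]<lim: V[n].append((m[1],p,cam))
see("top",V); see("scene",V)
q=down(np.radians(70)).as_quat()
arm.goto([.50,.31,.36],q); see("wrist",["block"],"w1")
arm.goto([.55,.36,.33],q); see("wrist",["block"])
q=down(np.radians(90)).as_quat()
arm.goto([.56,.10,.40],q); see("wrist",["mate_left","mate_right","plate"],"w2")
arm.goto([.56,-.04,.40],q); see("wrist",["mate_left","mate_right","plate"],"w3"); 
print("lens/scope",[(n,np.round(arm.spot_point("wrist",n)[0]["xyz"],4).tolist()) for n in("lens","scope") if arm.spot_point("wrist",n)])
pickle.dump(V,open("V.pkl","wb")); print(arm.current_time())
E
python3 meas.py
cat > fitall.py <<'E'
from h import *
import pickle; V=pickle.load(open("V.pkl","rb"))
near=dict(block=(.52,.332,.003),mate_left=(.585,.098,.004),mate_right=(.567,-.059,.004),plate=(.58,.02,0))
for n,vs in V.items():
    yaws=[-.14] if n=="plate" else np.arange(8)*np.pi/4 if n=="block" else [-.5,-.14,.2]
    W=[v for v in vs if v[2]=="wrist"] or vs
    o=fit(W,PLATE if n=="plate" else BLOCK,near[n],yaws)
    for c,v in o[:4]: print(n,round(c,3),v.round(4))
    c,v=fit(vs,PLATE if n=="plate" else BLOCK,o[0][1],[o[0][1][3]])[0]; print(" all",round(c,3),v.round(4))
E
time python3 fitall.py
```

```text
top block (1, 0.92, np.float64(432.0))
top mate_left (4, 0.82, np.float64(355.0))
top mate_right (3, 0.68, np.float64(412.0))
top plate (10, 0.77, np.float64(7140.0))
scene block (3, 0.66, np.float64(624.0))
scene mate_left (2, 0.75, np.float64(582.0))
scene mate_right (2, 0.98, np.float64(530.0))
scene plate (6, 0.97, np.float64(4668.0))
wrist block (4, 0.62, np.float64(3293.0))
wrist block (5, 0.79, np.float64(4038.0))
wrist mate_left (6, 0.62, np.float64(2670.0))
wrist mate_right (2, 0.66, np.float64(2823.0))
wrist plate (27, 0.93, np.float64(29756.0))
wrist mate_left (5, 0.81, np.float64(2600.0))
wrist mate_right (3, 0.83, np.float64(2757.0))
wrist plate None
lens/scope [('lens', [0.6079, -0.2618, 0.1421]), ('scope', [0.6331, -0.348, 0.0021])]
6.75
block 0.047 [ 5.2030e-01  3.3540e-01 -2.6000e-03  5.8794e+00]
block 0.047 [ 0.5203  0.3354 -0.0023 -0.402 ]
block 0.142 [ 0.5206  0.3346 -0.0042  2.7594]
block 0.142 [ 0.5205  0.3345 -0.0042  2.7597]
 all 0.093 [5.1920e-01 3.3620e-01 3.0000e-04 5.8765e+00]
mate_left 0.138 [ 5.814e-01  9.900e-02 -4.000e-04 -1.848e-01]
mate_left 0.138 [ 5.812e-01  9.880e-02  3.000e-04 -1.747e-01]
mate_left 0.176 [0.5801 0.0993 0.0012 0.7146]
 all 0.211 [ 5.801e-01  1.001e-01  4.000e-04 -2.564e-01]
mate_right 0.106 [ 0.5656 -0.0573  0.0024 -0.203 ]
mate_right 0.106 [ 0.5655 -0.0574  0.0026 -0.2028]
mate_right 0.106 [ 0.5653 -0.0571  0.0033 -0.2063]
 all 0.17 [ 0.5646 -0.0566  0.0028 -0.2379]
plate 0.195 [ 0.5814  0.0181 -0.0028 -0.117 ]
 all 0.218 [ 0.5808  0.0176 -0.0028 -0.1161]
real	1m29.743s
user	0m38.430s
sys	0m51.894s
```

```bash
cat > ov.py <<'E'
from h import *
import pickle; V=pickle.load(open("V.pkl","rb"))
fits=dict(block=[.5203,.3354,-.0003,-.402],mate_left=[.5812,.0989,.002,-.18],mate_right=[.5655,-.0573,.0027,-.203],plate=[.5814,.0181,-.0,-.117])
def draw(im,p,names):
    im=cv2.resize(im,None,fx=2,fy=2,interpolation=cv2.INTER_CUBIC)
    for n in names:
        for q in pose(np.array(fits[n]),PLATE if n=="plate" else BLOCK):
            h=cv2.convexHull((proj(q,p,"wrist")*2).round().astype(np.int32)); cv2.polylines(im,[h],True,(0,255,0) if n!="plate" else (0,0,255),1)
    return im
w1=draw(cv2.imread("pics/w1.png"),V["block"][2][1],["block"])
w3=draw(cv2.imread("pics/w3.png"),V["mate_left"][3][1],["mate_left","mate_right","plate"])
u=proj(np.array([[.52,.335,.04]]),V["block"][2][1],"wrist")[0]*2
a,b=int(u[0]),int(u[1]); out=np.zeros((600,800,3),np.uint8)
c=w1[max(b-125,0):b+125,max(a-130,0):a+130]; out[:c.shape[0],:c.shape[1]]=c
u=proj(np.array([fits["mate_left"][:3],fits["mate_right"][:3]]),V["mate_left"][3][1],"wrist"); print(u)
a,b=(u.mean(0)*2).astype(int); w3=w3[max(b-250,0):b+250,max(a-400,0):a+400]
w3=cv2.resize(w3,(540,int(w3.shape[0]*540/w3.shape[1])),interpolation=cv2.INTER_AREA); out[:w3.shape[0],260:800]=w3
# enlarged mates below
w3=draw(cv2.imread("pics/w3.png"),V["mate_left"][3][1],["mate_left","mate_right","plate"])
for k,(x,y) in enumerate((u*2).astype(int)):
    c=w3[max(y-120,0):y+80,max(x-130,0):x+130]; out[385:385+c.shape[0],k*270:k*270+c.shape[1]]=c
cv2.imwrite("pics/ov1.png",out)
E
python3 ov.py
```

```text
[[451.7463537  216.41589991]
 [304.24434647 201.24336261]]
```

View pics/ov1.png

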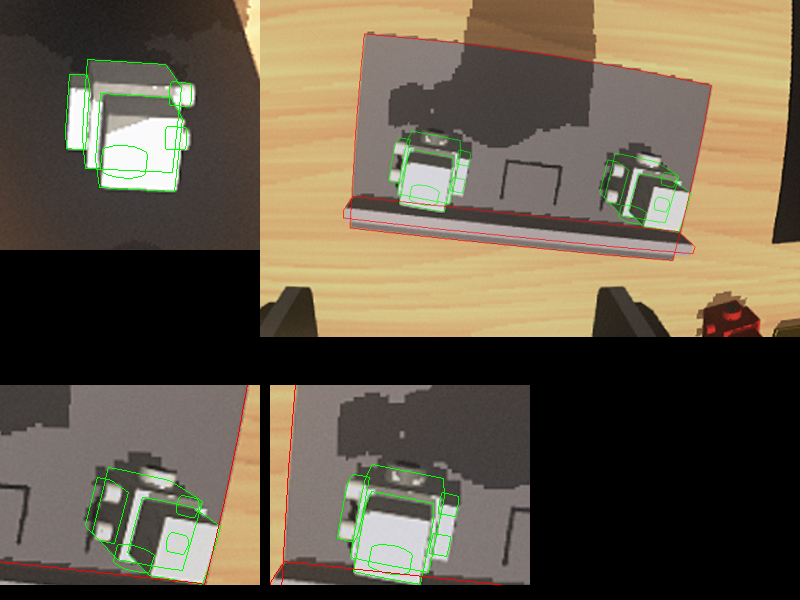

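Most of the overlay fits well: the block sits tightly on its model, with its studs and pad matching. On the mates, the studs face -y and the port faces the robot, so their yaw is the plate's plus π. I'll refit the mates that way and refine the plate, with the mates added to its mask and several fence thicknesses tried.

```bash
cat > fit2.py <<'E'
from h import *
import pickle; V=pickle.load(open("V.pkl","rb"))
near=dict(mate_left=(.581,.099,.004),mate_right=(.5655,-.057,.004))
M={}
for n in near:
    W=[v for v in V[n] if v[2]=="wrist"]
    o=fit(W,BLOCK,near[n],[2.7,3.3]); M[n]=o[0][1]
    for c,v in o: print(n,round(c,3),v.round(4))
    o=fit(W,BLOCK,M[n],[M[n][3]],zfix=.004); print(" zfix",round(o[0][0],3),o[0][1].round(4))
vs=[]
for m,p,c in V["plate"]:
    for n in M: m=np.maximum(m,render(M[n],BLOCK,p,c))
    vs.append((m,p,c))
for x1,h in ((.036,.03),(.042,.03),(.055,.03),(.036,.034),(.042,.034),(.055,.034)):
    P=[PLATE[0],box(.030,x1,-.135,.135,0,h)]
    for w in (vs[-1:],vs):
        o=fit(w,P,(.5814,.0181,0),[-.117],zfix=0.)[0]; print(x1,h,len(w),round(o[0],4),o[1].round(4))
E
python3 fit2.py
```

```text
mate_left 0.067 [5.8180e-01 9.8300e-02 3.0000e-04 2.9648e+00]
mate_left 0.067 [5.8180e-01 9.8300e-02 2.0000e-04 2.9712e+00]
 zfix 0.081 [0.5809 0.0978 0.004  2.9648]
mate_right 0.054 [ 5.6610e-01 -5.8300e-02  2.2000e-03  2.9706e+00]
mate_right 0.055 [ 5.6620e-01 -5.8400e-02  1.8000e-03  2.9744e+00]
 zfix 0.058 [ 0.5657 -0.058   0.004   2.9733]
0.036 0.03 1 0.0171 [ 0.581   0.0182  0.     -0.1162]
0.036 0.03 3 0.0385 [ 0.5802  0.0178  0.     -0.1153]
0.042 0.03 1 0.0169 [ 0.5808  0.0183  0.     -0.1173]
0.042 0.03 3 0.0387 [ 0.5801  0.0179  0.     -0.1161]
0.055 0.03 1 0.0894 [ 0.5802  0.0183  0.     -0.1151]
0.055 0.03 3 0.0726 [ 0.5788  0.0182  0.     -0.1168]
0.036 0.034 1 0.0169 [ 0.581   0.0183  0.     -0.1172]
0.036 0.034 3 0.0388 [ 0.5801  0.0179  0.     -0.1157]
0.042 0.034 1 0.02 [ 0.5806  0.0182  0.     -0.1159]
0.042 0.034 3 0.0399 [ 0.5798  0.0178  0.     -0.1187]
0.055 0.034 1 0.1028 [ 0.5804  0.0184  0.     -0.1177]
0.055 0.034 3 0.0793 [ 0.5789  0.0181  0.     -0.1155]
```

Run:
```python
from h import *
import pickle
V=[]
for c in("top","scene"):
    p,im=shot(c)
    o=arm.outline_of(c,"scope")[0]; print(c,o["conf"],o["mask"].sum()); V.append((o["mask"],p,c))
    L=[]
    for n in("lens","scope"):
        for _ in range(4):
            arm.get_image(c); r=arm.spot_point(c,n)
            if r: L.append((n,r[0]["xyz"]))
    for n in("lens","scope"): print(c,n,np.mean([x for k,x in L if k==n],0).round(4),np.std([x for k,x in L if k==n],0).round(4))
pickle.dump(V,open("S.pkl","wb")); print(arm.current_time())
im=cv2.imread("pics/top0.png")[120:250,440:620]; cv2.imwrite("pics/sc.png",cv2.resize(im,None,fx=4,fy=4,interpolation=cv2.INTER_CUBIC))
```

```text
top 0.84 8264
top lens [ 0.611  -0.2622  0.1343] [0.0013 0.0011 0.0012]
top scope [ 0.6324 -0.3487 -0.003 ] [0.0016 0.0008 0.0011]
scene 0.8 8209
scene lens [ 0.6056 -0.2582  0.1398] [0.001  0.0015 0.0007]
scene scope [ 0.6344 -0.3484  0.0038] [0.0016 0.0014 0.0009]
8.55
```

View pics/sc.png

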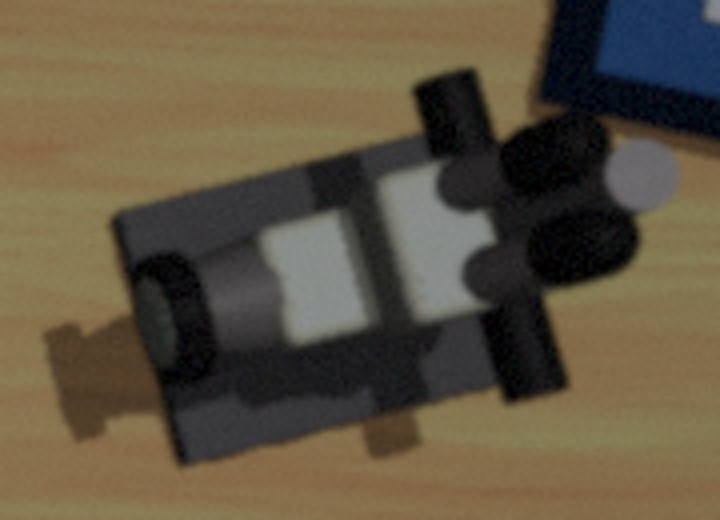

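The crop shows the base plate's front corners at crop px (118,215) and (183,462), and its lower edge running to (495,385). The lens ring is at about (170,318). I'll turn the corners into the scope's yaw and position.

Run:
```python
from h import *
p=arm.camera_params("top"); R=cv2.Rodrigues(np.array(p["rvec"],float))[0]; t=np.array(p["tvec"]); C=-R.T@t; f=240/np.tan(np.radians(p["vfov"])/2)
def w(c,z):
    u,v=(c[0]+.5)/4-.5+440,(c[1]+.5)/4-.5+120
    d=R.T@np.array([(u-p["cx"])/f,(v-p["cy"])/f,1]); return C+d*(z-C[2])/d[2]
a,b,c=[w(x,.018) for x in((118,215),(183,462),(495,385))]
print(a,b,c,"len",np.linalg.norm(a-b))
e1=(a-b)/np.linalg.norm(a-b)   # scope +y?: 
print("yaw from front edge",np.arctan2(-e1[0],e1[1]),np.arctan2(e1[1],e1[0])-np.pi/2,"from side",np.arctan2(*(c-b)[[1,0]]))
yaw=-1.3
for yaw in (-1.25,-1.3,-1.35):
  x=np.array([np.cos(yaw),np.sin(yaw),0]); o=(a+b)/2+.055*x; print(yaw,"origin",o,"lens",o-.09*x)
```

```text
[ 0.68655144 -0.27713361  0.018     ] [ 0.54694392 -0.31420176  0.018     ] [ 0.594523   -0.48848274  0.018     ] len 0.14444481951317795
yaw from front edge -1.3112676814742974 -1.3112676814742974 from side -1.3042885144495358
-1.25 origin [ 0.63409041 -0.34786184  0.018     ] lens [ 0.6057114  -0.26245322  0.018     ]
-1.3 origin [ 0.63146012 -0.34866338  0.018     ] lens [ 0.60738522 -0.26194315  0.018     ]
-1.35 origin [ 0.62879305 -0.34933247  0.018     ] lens [ 0.60908245 -0.26151736  0.018     ]
```

```bash
cat > g1.py <<'E'
from h import *
by=-.402; q=down(by+np.pi/2).as_quat(); b=np.array([.5203,.3353])
arm.goto([*b,.30],q); print("hit",arm.move_linear([*b,.224],v=.12,guard=15))
arm.clamp(); print("width",arm.current_gripper_width(),arm.current_grasp_force(),arm.current_contact_force())
arm.move_linear([*b,.36],v=.2); print("width",arm.current_gripper_width(),arm.current_eef_pos(),arm.current_joint_pos().round(2),arm.current_time())
ys=-1.307; d=np.array([np.cos(ys),np.sin(ys),0]); L=np.array([.608,-.261,.14])
for nm,byaw in(("pad",ys+np.pi/2),("port",ys),("studs",ys-np.pi/2)):
    for off in(.12,.062):
        P=L-off*d; P[2]=.14-.022+.221
        j=arm.ik(P,down(byaw+np.pi/2).as_quat()); print(nm,off,P.round(3),None if j is None else np.round(j,2))
for th in(.45,.55):
    R=Rot.from_rotvec(0*d)
    ax=np.cross(d,[0,0,1]); R=Rot.from_rotvec(th*ax)*down(ys)   # studs: tool y = d
    z=R.as_matrix()[:,2]; c=L-.062*d+[0,0,.006]; P=c-z*(.221-.022); print("tool z.d",z@d); j=arm.ik(P,R.as_quat()); print(th,P.round(3),None if j is None else np.round(j,2))
j=arm.ik([.58,.02,.23],down(-.116+np.pi+np.pi/2).as_quat()); print("place",None if j is None else np.round(j,2))
E
python3 g1.py
```

```text
hit False
width 0.027422066155402675 60.13031601905823 [ 0.10810368 -0.16011431  2.35554727]
width 0.026864292224604534 [0.51977453 0.33495865 0.35815488] [-0.67  0.28  0.07  1.6  -0.02  1.27  0.57] 12.1833
pad 0.12 [ 0.577 -0.145  0.339] [-0.11  0.25  0.37  1.69 -0.09  1.22  2.11]
pad 0.062 [ 0.592 -0.201  0.339] [-0.05  0.32  0.41  1.62 -0.13  1.23  2.22]
port 0.12 [ 0.577 -0.145  0.339] [-0.24  0.26  0.52  1.7  -0.14  1.22  0.58]
port 0.062 [ 0.592 -0.201  0.339] [-0.19  0.34  0.58  1.62 -0.19  1.24  0.7 ]
studs 0.12 [ 0.577 -0.145  0.339] [-0.31  0.27  0.6   1.7  -0.16  1.22 -0.97]
studs 0.062 [ 0.592 -0.201  0.339] [-0.22  0.35  0.63  1.62 -0.21  1.24 -0.86]
tool z.d 0.4349655341112304
0.45 [ 0.569 -0.118  0.325] [-0.36  0.18  0.42  1.84  0.41  1.02 -1.45]
tool z.d 0.5226872289306594
0.55 [ 0.565 -0.101  0.316] [-0.34  0.18  0.34  1.88  0.56  1.02 -1.6 ]
place [-0.55  0.36  0.56  1.84 -0.22  1.01 -1.59]
```

```bash
cat > insp.py <<'E'
from h import *
ys=-1.307; d=np.array([np.cos(ys),np.sin(ys),0]); L=np.array([.608,-.261,.14]); crops=[]
def P(off): p=L-off*d; p[2]=.14-.022+.221; return p
def rep(nm):
    arm.dwell(.6); print(nm,arm.current_eef_pos().round(4),"tgt err",arm.current_gripper_width().round(4),arm.current_contact_force().round(1),arm.current_time())
    crops.append(shot("scene")[1][130:330,60:360,::-1])
Q=lambda byaw: down(byaw+np.pi/2).as_quat()
up=P(.12); up[2]+=.04
arm.goto(up,Q(ys+np.pi/2)); arm.move_linear(P(.062),v=.12); rep("pad")
arm.goto(P(.062),Q(ys)); rep("port")
arm.goto(P(.062),Q(ys-np.pi/2)); rep("studs")
arm.move_linear(P(.10),v=.12)
ax=np.cross(d,[0,0,1]); R=Rot.from_rotvec(.55*ax)*down(ys); z=R.as_matrix()[:,2]
T=lambda off: L-off*d+[0,0,.006]-z*(.221-.022)
arm.goto(T(.10),R.as_quat()); arm.move_linear(T(.062),v=.12); rep("tip")
arm.move_linear(T(.12),v=.15)
cv2.imwrite("pics/insp.png",np.vstack([np.hstack(crops[:2]),np.hstack(crops[2:])]))
E
python3 insp.py
```

```text
Traceback (most recent call last):
  File "insp.py", line 9, in <module>
    arm.goto(up,Q(ys+np.pi/2)); arm.move_linear(P(.062),v=.12); rep("pad")
                                                                ~~~^^^^^^^
  File "insp.py", line 5, in rep
    arm.dwell(.6); print(nm,arm.current_eef_pos().round(4),"tgt err",arm.current_gripper_width().round(4),arm.current_contact_force().round(1),arm.current_time())
                                                                     ^^^^^^^^^^^^^^^^^^^^^^^^^^^^^^^^^
AttributeError: 'float' object has no attribute 'round'
```

```bash
sed -i 's/arm.current_gripper_width().round(4)/round(arm.current_gripper_width(),4)/; s/^arm.goto(up,.*/rep("pad")/' insp.py; python3 insp.py
```

```text
pad [ 0.5919 -0.2011  0.339 ] tgt err 0.0271 [ 0.1  0.4 -1. ] 15.8833
port [ 0.5918 -0.2012  0.339 ] tgt err 0.0271 [-0.1 -0.2 -2.4] 17.8833
studs [ 0.5918 -0.2011  0.339 ] tgt err 0.0273 [-1.4  0.5 -2.4] 19.8583
tip [ 0.5647 -0.1005  0.3157] tgt err 0.0271 [-0.2  0.1 -1.9] 22.15
```

View pics/insp.png

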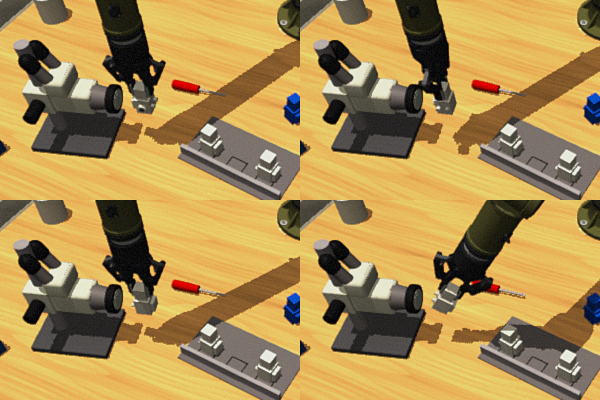

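All four views were held steady. The montage shows the port side, then the flat side, then the tipped foot in the expected order, with clear space to the ring light. Now I'll place the block.

```bash
cat >> h.py <<'E'
PL=np.array([.581,.0182]); PY=-.1165
def W(x,y,z): c,s=np.cos(PY),np.sin(PY); return np.array([PL[0]+c*x-s*y,PL[1]+s*x+c*y,z])
def toplate(v): c,s=np.cos(PY),np.sin(PY); e=np.asarray(v)[:2]-PL; return np.array([c*e[0]+s*e[1],-s*e[0]+c*e[1]])
E
cat > place.py <<'E'
from h import *
e=arm.current_eef_pos(); arm.move_linear(e+[0,0,.05],v=.2)
q=down(PY+1.5*np.pi).as_quat()
arm.goto(W(-.002,0,.33),q)
print("down hit",arm.move_linear(W(-.002,0,.2265),v=.1,guard=10),arm.current_eef_pos()[2])
z=arm.current_eef_pos()[2]; z=max(z,.2265)
print("fence hit",arm.move_linear(W(.018,0,z),v=.02,guard=8)); print("at",toplate(arm.current_eef_pos()),arm.current_contact_force().round(1))
e=arm.current_eef_pos(); print("floor hit",arm.move_linear(e-[0,0,.004],v=.02,guard=6),arm.current_eef_pos()[2],arm.current_contact_force().round(1))
arm.let_go(); print(toplate(arm.current_eef_pos()),arm.current_time())
e=arm.current_eef_pos(); arm.move_linear([e[0],e[1],.33],v=.2)
near=dict(block=W(.012,0,.04),mate_left=(.581,.098,.04),mate_right=(.5657,-.058,.04))
arm.goto(W(-.01,0,.38),down(PY+np.pi/2).as_quat()) if 0 else None
p,_=shot("wrist","w4")
for n in near:
    m=masks("wrist",n,p,near[n])
    if m is None: print(n,None); continue
    o=fit([(m[1],p,"wrist")],BLOCK,near[n],[PY+np.pi],zfix=.004)[0]; print(n,round(m[0]),round(o[0],3),toplate(o[1]).round(4),"yaw-plate-pi",round(o[1][3]-PY-np.pi,3))
print(arm.current_time())
E
python3 place.py
```

```text
down hit False 0.22714743990606726
fence hit True
at [1.10153009e-02 1.79627726e-05] [ 0.2  0.1 -1.9]
floor hit True 0.22567308202279387 [-2.8  0.5  4.5]
[ 0.01061625 -0.00017741] 26.5667
block 4 0.125 [ 0.0108 -0.0001] yaw-plate-pi 0.001
mate_left 1 0.066 [-0.0092  0.0792] yaw-plate-pi -0.033
mate_right 2 0.069 [-0.0061 -0.0769] yaw-plate-pi -0.102
27.4417
```

```bash
cat > mates.py <<'E'
from h import *
for n,x,y,dy,yt in(("L",-.0092,.0794,-.05,.08),("R",-.0062,-.0772,-.065,-.08)):
    q=down(PY+dy).as_quat(); z=.2265
    arm.goto(W(x,y,.30),q); print(n,"down hit",arm.move_linear(W(x,y,z),v=.12,guard=8))
    arm.clamp(); print(" width",round(arm.current_gripper_width(),4),arm.current_contact_force().round(1))
    arm.move_linear(W(x+.004,yt,z),rotation=down(PY).as_quat(),v=.02)
    print(" fence",arm.move_linear(W(.018,yt,z),v=.02,guard=10),toplate(arm.current_eef_pos()).round(4),arm.current_contact_force().round(1),arm.current_eef_pos()[2])
    arm.let_go(); e=arm.current_eef_pos(); arm.move_linear([e[0],e[1],.33],v=.2); print(arm.current_time())
near=dict(block=W(.012,0,.04),mate_left=W(.012,.08,.04),mate_right=W(.012,-.08,.04))
arm.goto(W(-.02,0,.40),down(PY).as_quat())
p,_=shot("wrist","w5")
for n in near:
    m=masks("wrist",n,p,near[n])
    if m is None: print(n,None); continue
    o=fit([(m[1],p,"wrist")],BLOCK,near[n],[PY+np.pi],zfix=.004)[0]; print(n,round(m[0]),round(o[0],3),toplate(o[1]).round(4),"yaw-plate-pi",round(o[1][3]-PY-np.pi,3))
print(arm.current_time())
E
python3 mates.py
```

```text
L down hit False
 width 0.0269 [-1.7 -0.2  4.2]
 fence True [-0.0046  0.0797] [-1.3 -0.2  4.4] 0.22717249699289524
31.9583
R down hit False
 width 0.0268 [0.2 1.6 3.9]
 fence True [-0.0023 -0.079 ] [-1.4  1.   5.8] 0.22721601203594954
35.9917
block 4 0.076 [0.0107 0.0002] yaw-plate-pi 0.048
mate_left 24 0.076 [-0.0073  0.0793] yaw-plate-pi 0.022
mate_right 19 0.099 [-0.0052 -0.0784] yaw-plate-pi 0.024
36.7
```

View pics/w5.png

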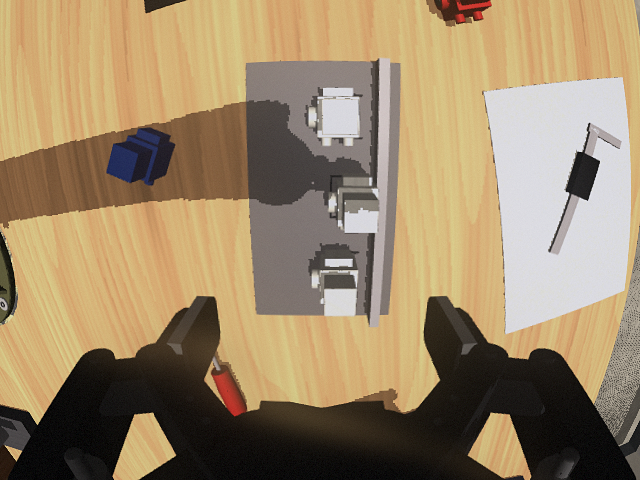

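The picture shows the middle block snug at px (358,205). Both mates, at (338,115) and (338,290), are square but still short of the fence, because the guard tripped on sliding friction. I'll repeat with a higher guard.

```bash
cat > mates2.py <<'E'
from h import *
for n,x,y,yt in(("L",-.006,.0795,.08),("R",-.0038,-.0787,-.08)):
    q=down(PY).as_quat(); z=.2265
    arm.goto(W(x,y,.30),q); print(n,"down hit",arm.move_linear(W(x,y,z),v=.12,guard=8))
    arm.clamp(); print(" width",round(arm.current_gripper_width(),4))
    print(" fence",arm.move_linear(W(.018,yt,z),v=.02,guard=25),toplate(arm.current_eef_pos()).round(4),arm.current_contact_force().round(1))
    if toplate(arm.current_eef_pos())[0]<.0085: print(" again",arm.move_linear(W(.018,yt,z),v=.02,guard=35),toplate(arm.current_eef_pos()).round(4),arm.current_contact_force().round(1))
    arm.let_go(); e=arm.current_eef_pos(); arm.move_linear([e[0],e[1],.33],v=.2); print(arm.current_time())
near=dict(block=W(.012,0,.04),mate_left=W(.012,.08,.04),mate_right=W(.012,-.08,.04)); vs={n:[] for n in near}
for k,(a,b,yw) in enumerate(((-.02,-.03,0),(-.04,.06,0))):
    arm.goto(W(a,b,.40),down(PY+yw).as_quat())
    p,_=shot("wrist",f"w6{k}")
    for n in near:
        m=masks("wrist",n,p,near[n])
        if m is not None: vs[n].append((m[1],p,"wrist"))
print(arm.current_time())
for n in near:
    for w in [[v] for v in vs[n]]+[vs[n]]:
        o=fit(w,BLOCK,near[n],[PY+np.pi],zfix=.004)[0]; print(n,round(o[0],3),toplate(o[1]).round(4),"yaw-plate-pi",round(o[1][3]-PY-np.pi,3))
E
python3 mates2.py
```

```text
L down hit False
 width 0.0267
 fence True [-0.0026  0.0797] [-1.  -0.1  4.5]
 again True [0.0027 0.0798] [-1.1  0.1  3.5]
41.0167
R down hit False
 width 0.0271
 fence True [-0.0007 -0.0792] [-1.8  1.3  5.7]
 again True [ 0.0039 -0.0798] [-0.8  0.9  5.3]
45.375
46.675
block 0.081 [0.0104 0.0001] yaw-plate-pi 0.01
block 0.089 [0.0105 0.0004] yaw-plate-pi 0.083
block 0.087 [ 0.0107 -0.0002] yaw-plate-pi 0.051
mate_left 0.08 [-0.0057  0.0794] yaw-plate-pi 0.01
mate_left 0.103 [-0.0058  0.08  ] yaw-plate-pi 0.052
mate_left 0.094 [-0.0058  0.0792] yaw-plate-pi 0.013
mate_right 0.103 [-0.0045 -0.0777] yaw-plate-pi 0.096
mate_right 0.103 [-0.0045 -0.0777] yaw-plate-pi 0.096
```

The mates hardly followed the tool, because the gripper yields along its closing line. I'll do a true low nudge instead: shut fingers pushing squarely on each port, so that the fence squares the block.

```bash
cat > nudge.py <<'E'
from h import *
q=down(PY+np.pi/2).as_quat(); z=.195
arm.clamp(); first=True
for n,y in(("L",.0795),("R",-.0777),("M",0.)):
    if n=="M" and arm.current_time()>57: break
    arm.goto(W(-.075,y,.26),q); arm.move_linear(W(-.075,y,z),v=.15)
    arm.move_linear(W(-.052,y,z),v=.08)
    for k in range(3):
        hit=arm.move_linear(W(-.018,y,z),v=.03,guard=12); x=toplate(arm.current_eef_pos())[0]; print(n,hit,round(x,4),arm.current_contact_force().round(1))
        if x>-.0295: break
    arm.move_linear(W(-.06,y,z),v=.1); arm.move_linear(W(-.06,y,.26),v=.2); print(arm.current_time())
near=dict(block=W(.012,0,.04),mate_left=W(.012,.08,.04),mate_right=W(.012,-.08,.04))
arm.goto(W(-.03,0,.40),q); p,_=shot("wrist","w7"); print(arm.current_time())
for n in near:
    m=masks("wrist",n,p,near[n])
    if m is None: print(n,None); continue
    o=fit([(m[1],p,"wrist")],BLOCK,near[n],[PY+np.pi],zfix=.004)[0]; print(n,round(o[0],3),toplate(o[1]).round(4),"yaw-plate-pi",round(o[1][3]-PY-np.pi,3))
E
python3 nudge.py
```

```text
L True -0.0245 [ 0.1 -0.4  0.4]
51.7
R True -0.0247 [ 0.  -0.1  0.3]
55.25
M True -0.0244 [ 1.3 -0.5 -0.3]
58.5667
59.2417
block 0.084 [ 0.0117 -0.0004] yaw-plate-pi 0.021
mate_left 0.074 [0.0115 0.079 ] yaw-plate-pi 0.037
mate_right 0.051 [ 0.0115 -0.0785] yaw-plate-pi -0.019
```

View pics/w7.png

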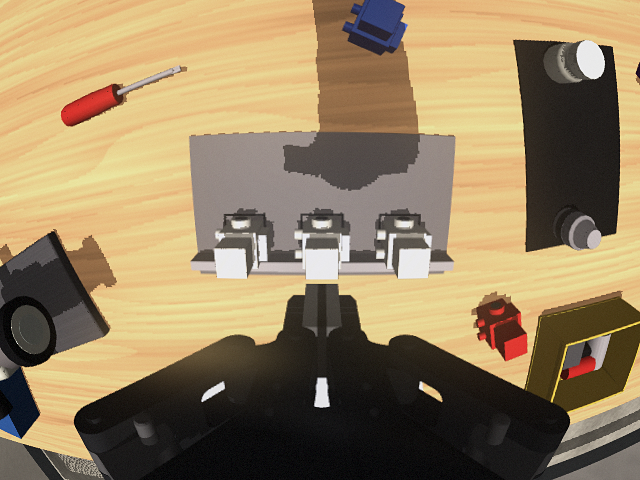

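The picture shows all three blocks upright in one row, snug against the fence, at px (237,250), (322,250) and (408,250). The chuck, pot and driver stand where they were. I'm handing in.

```bash
python3 -c "
from plant import arm
print(arm.sign_off())"
```

```text
the job is handed in; nothing more can be done
None
```

I held all four views steady at the lens and handed the job in at about 59 s; no verdict was returned, but my last fit put all three blocks upright against the fence, within 2 mm of their places and within 0.04 rad of square; the two finished blocks were first gripped and dragged without lifting, which fell short of the fence, and then pushed home.

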